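# Fetch the short carton from behind the others in the lab stock tray

### The job

I need the short yellow carton at the back of the light blue stock tray. Move the tall white and the middle red carton out of the way onto the green mat, then fetch the yellow one and stand it in the middle of the dark grey pad. Then put the other two back in the tray, upright: first the red one, pushed snug into the tray's corner against both raised edges, then the white one snug against the red one and against the side edge; leave the glassware and jars alone and tip nothing over.

Things in the scene. Friction and masses are not known exactly. Their poses are not given: they have to be found in the camera images.
- short_carton: Short carton, yellow with a brown band; 44 (x) x 98 (y) x 52 mm high (z), 0.1 to 0.2 kg. Origin: centre of its underside, z up. All three cartons are rigid; half a turn makes no difference. At the start they stand in the tray in a row along its x axis, square to it, 1 to 3 mm apart: short at the end edge, then middle, then tall, so fingers can grip only across the 44 mm.
- middle_carton: Middle carton, red with a white band; 44 (x) x 98 (y) x 88 mm high (z), 0.12 to 0.23 kg. Origin: centre of its underside, z up. In the tray it can be gripped only where it rises above the short one.
- tall_carton: Tall carton, white with a blue band; 44 (x) x 98 (y) x 126 mm high (z), 0.13 to 0.26 kg. Origin: centre of its underside, z up. In the tray it can be gripped only where it rises above the middle one.
- tray: Light blue stock tray, fixed, 180 (x) x 124 mm (y). Origin: centre of its underside; floor top at z = 5. Edges 6 mm thick, tops at z = 19, on two sides only: end edge at +x (inner face x = +84) and side edge at +y (inner face y = +56), meeting in the corner; -x and -y are open. A carton in the corner is centred at x = +62, y = +7; the next packed against it at x = +18, y = +7 (all mm).
- mat: Green mat, the side area, fixed; 210 (x) x 140 (y) x 4 mm thick. Origin: centre of its underside. Room for two cartons.
- pad: Dark grey square pad, where the short carton is wanted, fixed; 150 x 150 x 4 mm thick. Origin: centre of its underside.
- beaker: Empty glass beaker, 68 mm across, 85 mm high; bystander. Origin: centre of its underside.
- jar: White jar with blue lid, 60 mm across, 75 mm high; bystander. Origin: centre of its underside.
- vial: Small amber jar with black lid, 44 mm across, 60 mm high; bystander. Origin: centre of its underside.
Things that resemble listed ones, but are neither listed nor needed, are in the scene too. Of the things like the short_carton, leave any that is pink or purple; of the rest the smaller one is meant.

How it is judged:
By the outcome, as a careful person would: the job done as asked, in the order asked, and still so for the second after the job is handed in, with the robot touching nothing.
It also fails if it takes over 134 s, if anything falls off the work surface, if the arm or the gripper's body presses on something with over 40 N, if the wrist force passes 120 N, or if a joint passes its speed limit or range.

### The arm

A 6-joint arm with a two-finger parallel gripper is mounted at the origin on the work surface. World frame = base frame: x ahead of the robot, y to its left, z up, the work surface at z = 0. Lengths are in m, angles in degrees, forces in N, time in s.
With the tool pointing down it reaches from about 0.35 to 0.95 m from the base axis. Payload 17.4 kg.
Tool frame: the origin (TCP) lies midway between the tips of the shut fingers; the grasp point (between the pads) lies 19 mm behind it (ctrl.grasp_offset is the distance from the TCP to the grasp point, in m); y points along the fingers, z is the direction in which the jaws open and shut, and the axes are right-handed (so a half turn about y gives the same grasp; the last joint's range is limited). The gripper opens to 93 mm and grips with 3 to 60 N. Pads are 15 mm wide; open, the fingers measure 128 mm over their backs; the gripper's body (75 mm by 188 mm) begins 65 mm behind the grasp point.
Start: joints at [-76.307, 6.646, 82.598, -0, 90.757, -2.166], TCP at [0.184, -0.649, 0.219] pointing down, gripper open.
Joint ranges: [-162.19, 162.19], [-47.58, 125.68], [4.15, 143.07], [-65.23, 245.23], [0.69, 171.88], [-170.13, 170.13]. Speed limits (degrees/s): [108.29, 108.29, 127.2, 180, 180, 180].

### API

Orientations are given as [roll, pitch, yaw] about the fixed x, y, z axes, in that order (R = Rz(yaw) Ry(pitch) Rx(roll)).
In Python, from bench import ctrl, optics gives the robot as it stands.
- The arm moves only by the tool servo_tool, never from a script. Its argument "motion" is a list of rows, each a list of 6 numbers: the shift along the tool's x, y, z in m, then the turn, a rotation vector about the tool's x, y, z in degrees. In form: [[dx, dy, dz, wx, wy, wz], ...]. A call has 1 to 12 rows; each row is the pose to reach, as a shift and turn from the pose measured when the call began, along the tool's axes at that moment; what a row does not reach only later rows make up. A row lasts 1/8 s, in which the tool goes at most 62.5 mm and 10.7 degrees, less where a joint would pass 70% of its speed; a pose out of reach is approached as far as the arm can. A call with a gripper value outside its range is refused whole. "fingers" is the closure in counts, from 0 (fully open) to 255 (shut), set as the call begins (left out, the last holds). The fingers move at their own pace and stop on an object; the grip force is fixed at half the most. Time passes only in rows, so rows that repeat a pose let the fingers close. It gives the time, the measured TCP pose, the force and the opening at its end, in the units of the state.
- ctrl.sense(): the state, without advancing time (a new reading comes with each control period).
- optics.read_camera(name): name is "scene" or "side" or "wrist"; returns (picture, depth): 420x560x3 uint8, red, green, blue; 420x560 float32, m along the optical axis (not along the pixel's ray), 0 where there is no reading.
- optics.calibration(name): a dict with "camera_matrix" (3x3 intrinsics, pixels), "k1" (the pictures are not rectified: a ray, as slopes to the right and down, at radius r is drawn at 1 + k1 r^2 times it, then the intrinsics apply), "T" (4x4, takes a point from camera to world coordinates). Camera axes: x right, y up, looking along -z (the intrinsics and any distortion apply to the point x, -y, -z); pixel columns grow to the right and rows downward; lengths in m; the calibration is good to about 2 mm. A picture is of the moment at which its call begins: read the wrist's pose just before it. calibration takes no time and is no camera call; for the wrist camera it gives the pose at the moment of the call.
- ctrl.job_done(): hands the job in, once; it reports no verdict.
The state is a dict: "t": time; "joint_positions": joint angles; "dq": joint speeds; "effort": joint torques, N m; "tcp_pos": TCP position; "eef_rot": TCP orientation; "ft_force": force on the tool from outside, world axes, zero at the start; "wrist_torque": the same for the moment, N m; "gripper_width": finger opening in m.
Only numpy, scipy, OpenCV 4.12 (cv2) and the standard library are available. Lean on these libraries where they do the work, as an engineer would, in place of code of your own. Each camera call takes 0.05 s, during which the arm holds its last target. There are 200 camera calls.

## Working session

There is one attempt and no reset: what is moved stays moved. The work goes in short steps, Python scripts to look and compute and a tool call to move; the robot and the scene stay as the last step left them, time stands still between calls to the robot, and variables do not carry over. Pictures are saved under pics/ and viewed, about 12 in all and at most 16, crops included, and the job is handed in when it is done.

Besides the shell and the picture viewer there is one more tool, called after "Call:" in YAML: its name, and indented under it one key for each argument. servo_tool: Moves the arm, as the interface text tells. Its arguments: {"type":"object","properties":{"motion":{"type":"array"},"fingers":{"type":"number"}},"required":["motion"]}

```bash
ls; mkdir -p pics
cat > h.py <<'E'
import numpy as np, cv2
from bench import ctrl, optics
def snap(name, fn=None):
    c=optics.calibration(name); p,d=optics.read_camera(name)
    if fn: cv2.imwrite('pics/'+fn, cv2.cvtColor(p,cv2.COLOR_RGB2BGR))
    return p,d,c
def slopes(c,uv):
    K=np.array(c['camera_matrix'],float)
    return cv2.undistortPoints(np.array(uv,float).reshape(-1,1,2),K,np.array([c['k1'],0,0,0],float)).reshape(-1,2)
def onplane(c,uv,z):
    s=slopes(c,uv);T=np.array(c['T']);d=np.c_[s[:,0],-s[:,1],-np.ones(len(s))]@T[:3,:3].T
    o=T[:3,3]; return o+d*((z-o[2])/d[:,2])[:,None]
def cloud(c,d):
    v,u=np.mgrid[:d.shape[0],:d.shape[1]]
    s=slopes(c,np.c_[u.ravel(),v.ravel()]);z=d.ravel()
    P=np.c_[s[:,0]*z,-s[:,1]*z,-z]; T=np.array(c['T'])
    return (P@T[:3,:3].T+T[:3,3]).reshape(*d.shape,3)
E
python3 - <<'E'
from h import *
print(ctrl.sense(), ctrl.grasp_offset)
for n in('scene','side','wrist'):
    p,d,c=snap(n,n+'0.png'); print(n,c,(d>0).mean())
E
```

```text
pics
{'t': 0.0, 'joint_positions': array([-7.63070026e+01,  6.67526492e+00,  8.26368559e+01, -3.43542189e-04,
        9.07568394e+01, -2.16480436e+00]), 'dq': array([ 0.03790626,  0.05308903,  0.00527977,  0.12564202,  0.0047488 ,
       -0.00443933]), 'effort': array([ 8.69825071e-04, -7.21262741e+01, -6.22602868e+01,  7.80141796e-02,
        2.38911778e-02, -1.05696849e-04]), 'tcp_pos': array([ 0.18439457, -0.64910409,  0.21787974]), 'eef_rot': array([-9.00689240e+01,  2.26163007e-03, -1.64142204e+02]), 'ft_force': array([ 0.37980501, -0.02634775, -0.37215228]), 'wrist_torque': array([ 0.02136997,  0.00583842, -0.01022071]), 'gripper_width': 0.09269079417246398} 0.0188
scene {'camera_matrix': array([[463.72893183,   0.        , 275.62082182],
       [  0.        , 463.72893183, 210.03486488],
       [  0.        ,   0.        ,   1.        ]]), 'k1': -0.13118532702852503, 'T': array([[-0.89503503, -0.34425765,  0.28354713,  0.86469478],
       [ 0.44588642, -0.676612  ,  0.58598763,  0.58582198],
       [-0.00987934,  0.65090927,  0.75909125,  0.7875261 ],
       [ 0.        ,  0. 
[... 309 characters left out ...]
5379,  0.41883024],
       [-0.20104022, -0.75896494,  0.61931821,  0.73824148],
       [ 0.01824063,  0.62921634,  0.77701613,  0.94447365],
       [ 0.        ,  0.        ,  0.        ,  1.        ]])} 0.9959736394557823
wrist {'camera_matrix': array([[307.68972282,   0.        , 277.9100056 ],
       [  0.        , 307.68972282, 213.15558264],
       [  0.        ,   0.        ,   1.        ]]), 'k1': -0.06891666894472079, 'T': array([[ 0.27423372,  0.91933461,  0.2821697 ,  0.26262874],
       [-0.96166212,  0.26257597,  0.07911907, -0.62625413],
       [-0.00135408, -0.29304903,  0.95609646,  0.38334524],
       [ 0.        ,  0.        ,  0.        ,  1.        ]])} 0.9961989795918368
```

View pics/scene0.png

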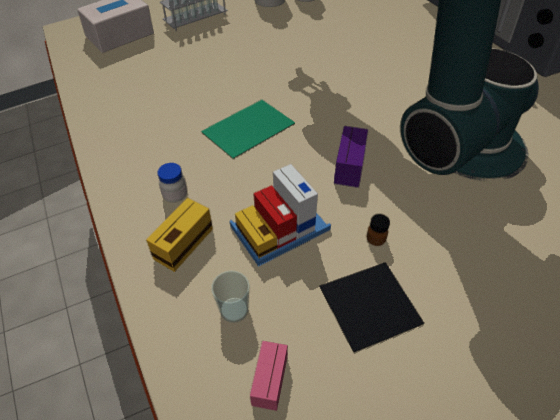

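View pics/side0.png

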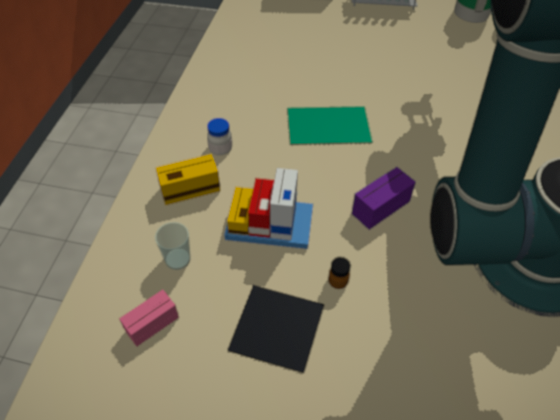

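Scene: the tray holds yellow (256,230), red (275,212) and white (295,195); larger yellow decoy at (180,232), mat (248,128), pad (371,305), vial (378,230), beaker (232,297), jar (172,182), purple and pink decoys. Measuring next.

```bash
cat >> h.py <<'E'
def rect(P):
    (cx,cy),(w,h),a=cv2.minAreaRect((P[:,:2]*1000).astype(np.float32)); return np.round([cx,cy,w,h,a],1)
COL={'yellow':(18,32,150,90),'red':(0,8,170,80),'green':(70,90,120,50),'blue':(100,118,90,60)}
def mask(p,k):
    h=cv2.cvtColor(p,cv2.COLOR_RGB2HSV); a,b,s,v=COL[k]
    return (h[...,0]>=a)&(h[...,0]<=b)&(h[...,1]>=s)&(h[...,2]>=v)
def biggest(m,k=1):
    n,l,s,_=cv2.connectedComponentsWithStats(m.astype(np.uint8)); o=np.argsort(-s[1:,4])+1
    return [l==i for i in o[:k]]
E
python3 - <<'E'
from h import *
for n in('scene','side'):
    p,d,c=snap(n); X=cloud(c,d); z=X[...,2]*1000; h=cv2.cvtColor(p,cv2.COLOR_RGB2HSV)
    print(n,'table z',np.median(z[(X[...,0]>.3)&(X[...,0]<.8)&(abs(X[...,1])<.4)]))
    print('green',rect(X[biggest(mask(p,'green'))[0]]))
    dk=(h[...,2]<50)&(z<12)&(z>-8); m=biggest(dk,1)[0]; print('pad',rect(X[m]),np.median(z[m]))
    for i,b in enumerate(biggest(mask(p,'yellow'),2)): print('yel',X[b].mean(0).round(3),rect(X[b]))
    # tray region
    t=X[biggest(mask(p,'blue'))[0]].mean(0);print('tray mean',t)
    near=np.hypot(X[...,0]-t[0],X[...,1]-t[1])<.14
    bl=mask(p,'blue')&near&(z<25); bl=biggest(bl)[0]; print('blue rect',rect(X[bl]))
    for nm,lo,hi in(('yel',50,62),('red',84,98),('white',122,136)):
        m=biggest(near&(z>lo)&(z<hi)& ( mask(p,'yellow') if nm=='yel' else mask(p,'red') if nm=='red' else (h[...,1]<60)&(h[...,2]>80)))[0]
        print(nm,rect(X[m]),np.median(z[m]),m.sum())
    # objects
    hi=(z>15)&(z<140)&(X[...,0]>.2)&(X[...,0]<1.1)&(abs(X[...,1])<.6)
    for b in biggest(hi,12):
        if b.sum()>150: print('obj',rect(X[b]),z[b].max().round(),b.sum())
E
```

```text
scene table z 1.0134472319133225
green [ 709.9   54.2 1081.1  239.8   61.3]
pad [516.4 274.6 149.6 149.5  84.7] 4.187731056474742
yel [ 0.794 -0.019  0.07 ] [843.  209.4 742.8 130.   76.8]
yel [0.649 0.045 0.056] [722.1 270.2 688.6  75.2  71.9]
tray mean [0.59193275 0.07308475 0.0211828 ]
blue rect [584.   27.4 187.1 129.4   3. ]
yel [645.9  37.7  47.5  99.3   4. ] 56.32435854532724 799
red [601.2  34.2  44.8  98.6   3.8] 92.49296885815589 644
white [555.   31.6  45.7 100.2   5.3] 130.26077792611432 840
obj [585.8  31.3 184.4 121.8   2.5] 135.0 5040
obj [787.8 -25.2 133.5  63.1  31. ] 75.0 2526
obj [753.1 320.1 100.3  45.   52.4] 57.0 1813
obj [241.1  60.4  29.6 171.8  18.4] 140.0 1447
obj [348.6 -65.8 139.1  61.2  50.8] 74.0 1427
obj [752.5 165.1  68.   63.9  67.1] 89.0 1370
obj [ 758.1 -170.3   58.5   57.5   22.5] 78.0 851
obj [417.7 146.8  41.1  39.6  81.4] 64.0 497
side table z -0.6904970783932485
green [ 418.1  166.   212.  1124.7   10.6]
pad [516.9 275.4 148.2 145.2  85. ] 2.2461107070472774
yel [ 0.782 -0.014  0.063] [644.  315.2 133.8 954.7  23. ]
yel [0.647 0.051 0.056] [555.9 368.3  58.6 786.9  16.1]
tray mean [0.54492521 0.05582963 0.01775062]
blue rect [586.7  31.1 178.2 123.3   5.6]
yel [648.8  38.6  43.3  98.7   6.6] 55.68449895793226 626
red [602.9  36.1  39.7  97.4   6.9] 91.4214091794744 547
white [555.   31.3  44.3 102.9   4.8] 129.37528706528755 775
obj [586.3  37.  179.3 111.5   5.6] 134.0 4009
obj [349.7 -65.  136.5  62.7  49.6] 74.0 2065
obj [787.7 -23.9 131.5  63.   32.2] 72.0 2012
obj [752.9 321.7  99.9  48.2  52.5] 56.0 1603
obj [753.2 166.4  67.5  65.5  73.9] 87.0 1188
obj [ 757.7 -169.5   59.2   57.1   14.4] 78.0 705
obj [240.4  65.5  29.4 164.6  19.7] 140.0 659
obj [416.7 148.6  41.9  42.   38.7] 63.0 533
```

```bash
cat >> h.py <<'E'
from scipy.spatial.transform import Rotation as R
def go(x,y,z,yaw,pr=True):
    s=ctrl.sense(); A=R.from_euler('xyz',s['eef_rot'],degrees=True); B=R.from_euler('xyz',[-90,0,yaw],degrees=True)
    d=A.inv().apply(np.array([x,y,z])-s['tcp_pos']); r=(A.inv()*B).as_rotvec(degrees=True)
    print('from',s['tcp_pos'].round(4),s['eef_rot'].round(2),'row',d.round(4).tolist(),r.round(2).tolist(),'F',s['ft_force'].round(1),'w',round(s['gripper_width'],4),'t',s['t'])
E
python3 - <<'E'
from h import *
for n in('scene','side'):
    p,d,c=snap(n); X=cloud(c,d); z=X[...,2]*1000
    ok=(X[...,0]>.3)&(X[...,0]<1)&(z>-10)&(z<12)
    m=biggest(mask(p,'green')&ok)[0]; print('mat',rect(X[m]))
    ctr=max(cv2.findContours(m.astype(np.uint8),0,1)[0],key=cv2.contourArea); 
    print(rect(onplane(c,ctr.reshape(-1,2),.004)))
go(.575,.0,.33,-85)
E
```

```text
mat [ 507.2 -314.5  209.8  144.7   14.5]
[ 507.7 -312.8  208.3  138.9   14.4]
mat [ 507.9 -312.2  206.   144.2   14.7]
[ 508.  -309.3  204.6  135.6   14.5]
from [ 0.1844 -0.6493  0.2185] [ -90.01   -0.   -164.14] row [-0.5531, -0.1114, -0.5179] [0.01, -79.14, -0.01] F [ 0.9 -0.5 -0.4] w 0.0932 t 0.35
```

Call:
servo_tool:
  motion:
    - [-0.0553,-0.0111,-0.0518,0,-7.9,0]
    - [-0.1106,-0.0223,-0.1036,0,-15.8,0]
    - [-0.1659,-0.0334,-0.1554,0,-23.7,0]
    - [-0.2212,-0.0446,-0.2072,0,-31.7,0]
    - [-0.2765,-0.0557,-0.259,0,-39.6,0]
    - [-0.3319,-0.0668,-0.3107,0,-47.5,0]
    - [-0.3872,-0.078,-0.3625,0,-55.4,0]
    - [-0.4425,-0.0891,-0.4143,0,-63.3,0]
    - [-0.4978,-0.1003,-0.4661,0,-71.2,0]
    - [-0.5531,-0.1114,-0.5179,0,-79.1,0]
    - [-0.5531,-0.1114,-0.5179,0,-79.1,0]
    - [-0.5531,-0.1114,-0.5179,0,-79.1,0]

```text
t: 1.85
tcp_pos: [0.5676, -0.0114, 0.3283]
eef_rot: [-90.0, 0.0, -85.0]
ft_force: [0.2, -1.4, -0.7]
gripper_width: 0.0928
```

Call:
servo_tool:
  motion:
    - [0,0,0,0,0,0]
    - [0,0,0,0,0,0]

```text
t: 2.1
tcp_pos: [0.5674, -0.0114, 0.328]
eef_rot: [-90.0, -0.0, -85.0]
ft_force: [0.2, -1.1, -1.0]
gripper_width: 0.0931
```

Run:
```python
from h import *
go(.575,.0,.33,-85)
p,d,c=snap('wrist','w1.png'); X=cloud(c,d); z=X[...,2]*1000; h=cv2.cvtColor(p,cv2.COLOR_RGB2HSV)
ok=(X[...,0]>.45)&(X[...,0]<.71)&(abs(X[...,1]-.03)<.1)
for nm,lo,hi in(('yel',47,66),('red',80,102),('white',118,142)):
    m=biggest(ok&(z>lo)&(z<hi))[0]; zz=np.median(z[m]); 
    ctr=max(cv2.findContours(m.astype(np.uint8),0,1)[0],key=cv2.contourArea).reshape(-1,2)
    print(nm,rect(X[m]),zz,rect(onplane(c,ctr,{'yel':.057,'red':.093,'white':.131}[nm])))
for lo,hi in((14,24),(1,24)):
    m=biggest(ok&mask(p,'blue')&(z>lo)&(z<hi))[0]; print('tray',rect(X[m]),m.sum())
    print([X[m][:,:2][i].round(4).tolist() for i in (X[m][:,0].argmin(),X[m][:,0].argmax(),X[m][:,1].argmin(),X[m][:,1].argmax())])
```

```text
from [ 0.5674 -0.0114  0.328 ] [-8.999e+01 -1.000e-02 -8.498e+01] row [-0.0107, -0.002, 0.0086] [-0.01, 0.02, 0.01] F [ 0.2 -1.1 -1. ] w 0.0931 t 2.1
yel [646.4  38.1  41.4  96.9   4.4] 56.271257638627695 [646.1  38.3  41.   96.5   4.3]
red [598.7  35.2  44.4  98.7   4.6] 92.29713670739697 [598.3  35.4  44.3  98.2   4.5]
white [552.6  31.6  43.7  98.2   4.5] 130.35750518986862 [552.6  31.9  43.5  97.5   4.6]
tray [579.1  87.2 177.9   6.6   4.2] 402
[[0.4905, 0.0802], [0.668, 0.092], [0.4923, 0.0774], [0.6672, 0.0962]]
tray [584.1  29.3 178.2 120.9   5.1] 1565
[[0.4905, 0.0802], [0.668, 0.092], [0.5009, -0.0385], [0.6672, 0.0962]]
```

View pics/w1.png

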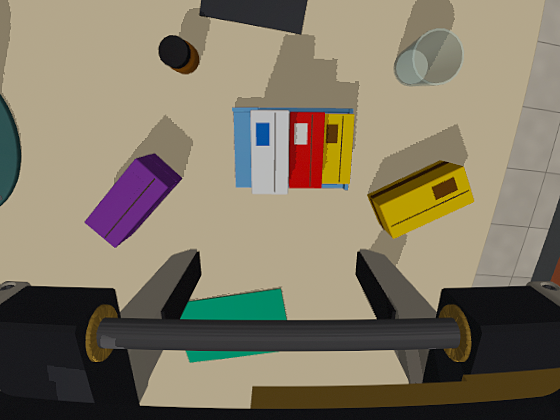

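Wrist view: white/red/yellow in row at (270,150),(307,150),(340,145), end edge at right, side edge at the top; mat (235,325). Tray about (583.8, 28.4) mm, yaw 4.6°.

Run:
```python
from h import *
go(.5526,.0318,.150,-85.4)
```

```text
from [ 0.5672 -0.012   0.3281] [-8.998e+01 -1.000e-02 -8.505e+01] row [-0.045, 0.1781, -0.0108] [-0.02, 0.35, 0.01] F [ 0.5 -0.6  0.2] w 0.0933 t 2.15
```

Call:
servo_tool:
  motion:
    - [-0.015,0.06,-0.0036,0,0.35,0]
    - [-0.03,0.12,-0.0072,0,0.35,0]
    - [-0.045,0.165,-0.0108,0,0.35,0]
    - [-0.045,0.178,-0.0108,0,0.35,0]
    - [-0.045,0.178,-0.0108,0,0.35,0]
    - [-0.045,0.178,-0.0108,0,0.35,0]
  fingers: 63

```text
t: 2.9
tcp_pos: [0.5536, 0.031, 0.1524]
eef_rot: [-89.8, -0.0, -85.5]
ft_force: [-0.3, -0.5, 0.2]
gripper_width: 0.0697
```

Run:
```python
from h import *
go(.5526,.0318,.099,-85.4)
```

```text
from [0.5536 0.031  0.1524] [-8.982e+01 -3.000e-02 -8.545e+01] row [-0.0009, 0.0534, -0.0011] [-0.18, -0.05, 0.03] F [-0.3 -0.5  0.2] w 0.0697 t 2.9
```

Call:
servo_tool:
  motion:
    - [-0.001,0.025,-0.001,-0.18,0,0]
    - [-0.001,0.045,-0.001,-0.18,0,0]
    - [-0.001,0.0534,-0.001,-0.18,0,0]
    - [-0.001,0.0534,-0.001,-0.18,0,0]
    - [-0.001,0.0534,-0.001,-0.18,0,0]

```text
t: 3.52
tcp_pos: [0.553, 0.0319, 0.0998]
eef_rot: [-89.9, -0.0, -85.5]
ft_force: [-0.3, -0.7, 0.2]
gripper_width: 0.0702
```

Call:
servo_tool:
  motion:
    - [0,0,0,0,0,0]
    - [0,0,0,0,0,0]
    - [0,0,0,0,0,0]
    - [0,0,0,0,0,0]
    - [0,0,0,0,0,0]
    - [0,0,0,0,0,0]
  fingers: 255

```text
t: 4.28
tcp_pos: [0.5531, 0.0319, 0.0999]
eef_rot: [-89.9, -0.0, -85.5]
ft_force: [0.1, -0.1, 2.1]
gripper_width: 0.0436
```

Call:
servo_tool:
  motion:
    - [0,-0.02,0,0,0,0]
    - [0,-0.06,0,0,0,0]
    - [0,-0.105,0,0,0,0]
    - [0,-0.13,0,0,0,0]
    - [0,-0.13,0,0,0,0]

```text
t: 4.9
tcp_pos: [0.5535, 0.032, 0.2326]
eef_rot: [-89.7, -0.0, -85.4]
ft_force: [-0.4, 0.0, -3.1]
gripper_width: 0.0439
```

Run:
```python
from h import *
go(.4576,-.324,.170,-75.5)
```

```text
from [0.5535 0.032  0.2326] [-8.973e+01 -4.000e-02 -8.545e+01] row [0.3472, 0.0623, -0.1242] [-0.27, -9.95, 0.07] F [-0.4  0.  -3.1] w 0.0439 t 4.9
```

Call:
servo_tool:
  motion:
    - [0.045,0,-0.0155,0,-1.2,0]
    - [0.09,0,-0.031,0,-2.5,0]
    - [0.14,0,-0.048,0,-4,0]
    - [0.19,0,-0.066,-0.27,-5.5,0]
    - [0.24,0.01,-0.084,-0.27,-7,0]
    - [0.29,0.03,-0.102,-0.27,-8.5,0]
    - [0.33,0.05,-0.118,-0.27,-9.9,0]
    - [0.347,0.062,-0.124,-0.27,-9.9,0]
    - [0.347,0.062,-0.124,-0.27,-9.9,0]
    - [0.347,0.062,-0.124,-0.27,-9.9,0]

```text
t: 6.15
tcp_pos: [0.4582, -0.323, 0.1706]
eef_rot: [-90.0, -0.1, -75.5]
ft_force: [-0.2, 1.1, -1.5]
gripper_width: 0.0437
```

Run:
```python
from h import *
go(.4576,-.324,.100,-75.5)
```

```text
from [ 0.4582 -0.323   0.1706] [-8.999e+01 -6.000e-02 -7.553e+01] row [0.0008, 0.0706, -0.0008] [-0.01, -0.03, 0.06] F [-0.2  1.1 -1.5] w 0.0437 t 6.15
```

Call:
servo_tool:
  motion:
    - [0.001,0.03,-0.001,0,0,0]
    - [0.001,0.055,-0.001,0,0,0]
    - [0.001,0.066,-0.001,0,0,0]
    - [0.001,0.07,-0.001,0,0,0]
    - [0.001,0.0715,-0.001,0,0,0]
    - [0.001,0.072,-0.001,0,0,0]
    - [0.001,0.072,-0.001,0,0,0]

```text
t: 7.02
tcp_pos: [0.4576, -0.3244, 0.0991]
eef_rot: [-90.0, -0.1, -75.5]
ft_force: [-0.6, -0.6, -1.8]
gripper_width: 0.0433
```

Call:
servo_tool:
  motion:
    - [0,0.0008,0,0,0,0]
    - [0,0.0015,0,0,0,0]
    - [0,0.0015,0,0,0,0]

```text
t: 7.4
tcp_pos: [0.4579, -0.3245, 0.0989]
eef_rot: [-89.9, -0.1, -75.5]
ft_force: [-3.4, 4.1, 10.4]
gripper_width: 0.0437
```

Contact felt; release and rise.

Call:
servo_tool:
  motion:
    - [0,0,0,0,0,0]
    - [0,0,0,0,0,0]
    - [0,-0.01,0,0,0,0]
    - [0,-0.04,0,0,0,0]
    - [0,-0.09,0,0,0,0]
    - [0,-0.14,0,0,0,0]
    - [0,-0.14,0,0,0,0]
  fingers: 63

```text
t: 8.28
tcp_pos: [0.4585, -0.3249, 0.2439]
eef_rot: [-89.7, -0.4, -75.5]
ft_force: [-0.1, 0.1, -0.7]
gripper_width: 0.07
```

Run:
```python
from h import *
go(.5985,.0354,.120,-85.4)
p,d,c=snap('scene','s2.png'); X=cloud(c,d); z=X[...,2]*1000; h=cv2.cvtColor(p,cv2.COLOR_RGB2HSV)
ok=(X[...,0]>.38)&(X[...,0]<.64)&(X[...,1]<-.2)&(X[...,1]>-.43)&(z>118)&(z<138)
m=biggest(ok)[0];print('white',rect(X[m]),np.median(z[m]))
ok=(X[...,0]>.45)&(X[...,0]<.71)&(abs(X[...,1]-.03)<.1)
m=biggest(ok&(z>80)&(z<102))[0]; print('red',rect(X[m]),np.median(z[m]))
```

```text
from [ 0.4585 -0.3249  0.2439] [-89.7   -0.43 -75.54] row [-0.3149, 0.1227, 0.2249] [-0.33, 9.86, 0.4] F [-0.1  0.1 -0.7] w 0.07 t 8.275
white [ 458.8 -323.    48.3  102.5   16. ] 129.265901183812
red [601.   34.1  45.7 101.    4.6] 92.19133783037248
```

Call:
servo_tool:
  motion:
    - [-0.04,0,0.028,-0.33,1.2,0.4]
    - [-0.08,0,0.057,-0.33,2.5,0.4]
    - [-0.12,0,0.086,-0.33,4,0.4]
    - [-0.16,0,0.114,-0.33,5.5,0.4]
    - [-0.2,0,0.143,-0.33,7,0.4]
    - [-0.24,0.02,0.171,-0.33,8.5,0.4]
    - [-0.28,0.06,0.2,-0.33,9.9,0.4]
    - [-0.315,0.1,0.225,-0.33,9.9,0.4]
    - [-0.315,0.122,0.225,-0.33,9.9,0.4]
    - [-0.315,0.122,0.225,-0.33,9.9,0.4]
    - [-0.315,0.122,0.225,-0.33,9.9,0.4]

```text
t: 9.7
tcp_pos: [0.598, 0.0353, 0.1195]
eef_rot: [-90.1, 0.1, -85.5]
ft_force: [-0.5, -1.1, -0.6]
gripper_width: 0.0701
```

Run:
```python
from h import *
go(.5985,.0354,.063,-85.4)
```

```text
from [0.598  0.0353 0.1195] [-90.06   0.12 -85.5 ] row [0.0, 0.0565, 0.0006] [0.06, -0.1, -0.12] F [-0.5 -1.1 -0.6] w 0.0701 t 9.7
```

Call:
servo_tool:
  motion:
    - [0,0.025,0.0005,0,-0.1,-0.1]
    - [0,0.045,0.0005,0,-0.1,-0.1]
    - [0,0.0565,0.0005,0,-0.1,-0.1]
    - [0,0.0565,0.0005,0,-0.1,-0.1]
    - [0,0.0565,0.0005,0,-0.1,-0.1]

```text
t: 10.32
tcp_pos: [0.5988, 0.0354, 0.0638]
eef_rot: [-90.0, 0.0, -85.4]
ft_force: [0.1, 0.1, 0.0]
gripper_width: 0.0698
```

Call:
servo_tool:
  motion:
    - [0,0,0,0,0,0]
    - [0,0,0,0,0,0]
    - [0,0,0,0,0,0]
    - [0,0,0,0,0,0]
    - [0,0,0,0,0,0]
    - [0,0,0,0,0,0]
  fingers: 255

```text
t: 11.08
tcp_pos: [0.5989, 0.0354, 0.0639]
eef_rot: [-90.0, 0.0, -85.4]
ft_force: [0.3, 0.8, 3.0]
gripper_width: 0.044
```

Call:
servo_tool:
  motion:
    - [0,-0.02,0,0,0,0]
    - [0,-0.06,0,0,0,0]
    - [0,-0.11,0,0,0,0]
    - [0,-0.15,0,0,0,0]
    - [0,-0.16,0,0,0,0]
    - [0,-0.16,0,0,0,0]

```text
t: 11.82
tcp_pos: [0.5988, 0.0354, 0.224]
eef_rot: [-90.0, 0.0, -85.4]
ft_force: [-0.1, -0.5, -2.1]
gripper_width: 0.0436
```

Run:
```python
from h import *
go(.5564,-.298,.10,-75.5)
```

```text
from [0.5988 0.0354 0.224 ] [-8.998e+01  1.000e-02 -8.540e+01] row [0.3289, 0.1239, -0.0691] [-0.02, -9.9, -0.01] F [-0.1 -0.5 -2.1] w 0.0436 t 11.825
```

Call:
servo_tool:
  motion:
    - [0.045,0,-0.0095,0,-1.2,0]
    - [0.09,0,-0.019,0,-2.5,0]
    - [0.14,0,-0.03,0,-4,0]
    - [0.19,0,-0.04,0,-5.5,0]
    - [0.24,0.02,-0.05,0,-7,0]
    - [0.285,0.05,-0.06,0,-8.5,0]
    - [0.32,0.09,-0.067,0,-9.9,0]
    - [0.329,0.124,-0.069,0,-9.9,0]
    - [0.329,0.124,-0.069,0,-9.9,0]
    - [0.329,0.124,-0.069,0,-9.9,0]

```text
t: 13.08
tcp_pos: [0.5567, -0.2977, 0.1005]
eef_rot: [-90.0, 0.0, -75.5]
ft_force: [0.2, -0.2, -1.7]
gripper_width: 0.0439
```

Run:
```python
from h import *
go(.5564,-.298,.0629,-75.5)
```

```text
from [ 0.5567 -0.2977  0.1005] [-8.998e+01  1.000e-02 -7.548e+01] row [0.0003, 0.0376, -0.0003] [-0.02, 0.02, -0.01] F [ 0.2 -0.2 -1.7] w 0.0439 t 13.075
```

Call:
servo_tool:
  motion:
    - [0,0.02,0,0,0,0]
    - [0,0.032,0,0,0,0]
    - [0,0.0365,0,0,0,0]
    - [0,0.0375,0,0,0,0]
    - [0,0.0385,0,0,0,0]
    - [0,0.0385,0,0,0,0]

```text
t: 13.82
tcp_pos: [0.5569, -0.2977, 0.0629]
eef_rot: [-89.9, -0.0, -75.5]
ft_force: [-1.3, 3.0, 4.9]
gripper_width: 0.0438
```

Call:
servo_tool:
  motion:
    - [0,0,0,0,0,0]
    - [0,0,0,0,0,0]
    - [0,-0.01,0,0,0,0]
    - [0,-0.04,0,0,0,0]
    - [0,-0.09,0,0,0,0]
    - [0,-0.12,0,0,0,0]
    - [0,-0.12,0,0,0,0]
  fingers: 63

```text
t: 14.7
tcp_pos: [0.5576, -0.2982, 0.1864]
eef_rot: [-89.8, -0.2, -75.5]
ft_force: [0.1, -0.5, -0.8]
gripper_width: 0.0697
```

Run:
```python
from h import *
go(.59,.0,.22,-85.4)
```

```text
from [ 0.5576 -0.2982  0.1864] [-89.75  -0.21 -75.48] row [-0.2805, -0.0342, 0.1062] [-0.27, 9.92, 0.19] F [ 0.1 -0.5 -0.8] w 0.0697 t 14.7
```

Move to a wrist view over the tray: with the two removed, I can measure yellow and the tray well.

Call:
servo_tool:
  motion:
    - [-0.035,-0.02,0.013,-0.27,1.2,0.2]
    - [-0.07,-0.034,0.026,-0.27,2.5,0.2]
    - [-0.115,-0.034,0.043,-0.27,4,0.2]
    - [-0.16,-0.034,0.06,-0.27,5.5,0.2]
    - [-0.205,-0.034,0.077,-0.27,7,0.2]
    - [-0.25,-0.034,0.094,-0.27,8.5,0.2]
    - [-0.28,-0.034,0.106,-0.27,9.9,0.2]
    - [-0.28,-0.034,0.106,-0.27,9.9,0.2]
    - [-0.28,-0.034,0.106,-0.27,9.9,0.2]
    - [-0.28,-0.034,0.106,-0.27,9.9,0.2]

```text
t: 15.95
tcp_pos: [0.5898, -0.0014, 0.2196]
eef_rot: [-90.0, 0.0, -85.4]
ft_force: [-0.7, -0.1, 0.1]
gripper_width: 0.0701
```

Run:
```python
from h import *
go(.646,.040,.10,-85.4)
p,d,c=snap('wrist','w2.png'); X=cloud(c,d); z=X[...,2]*1000
ok=(X[...,0]>.45)&(X[...,0]<.71)&(abs(X[...,1]-.03)<.1)
m=biggest(ok&(z>47)&(z<66))[0]; ctr=max(cv2.findContours(m.astype(np.uint8),0,1)[0],key=cv2.contourArea).reshape(-1,2)
print('yel',rect(X[m]),np.median(z[m]),rect(onplane(c,ctr,.057)))
for lo,hi in((13,24),(1,24)):
    m=biggest(ok&mask(p,'blue')&(z>lo)&(z<hi))[0]; print('tray',rect(X[m]),m.sum())
    P=X[m]*1000
    if lo==13:
        # side edge strip: local frame
        a=np.radians(4.6);u=P[:,0]*np.cos(a)+P[:,1]*np.sin(a);v=-P[:,0]*np.sin(a)+P[:,1]*np.cos(a)
        s=v>v.max()-8; 
        f=cv2.fitLine(P[s&(u<u.max()-15)][:,:2].astype(np.float32),cv2.DIST_HUBER,0,.01,.01).ravel(); print('side edge line',f[2:],np.degrees(np.arctan(f[1]/f[0])),'u range',np.percentile(u,[.5,99.5]),'v',np.percentile(v[s],[2,50,98]))
        e=u>u.max()-8; print('end edge u',np.percentile(u[e],[2,50,98]),e.sum(),'v',v[e].min(),v[e].max())
p,d,c=snap('scene','s3.png')
```

```text
from [ 0.5898 -0.0014  0.2196] [-9.002e+01  1.000e-02 -8.543e+01] row [-0.0368, 0.1196, 0.0594] [0.02, -0.03, -0.01] F [-0.7 -0.1  0.1] w 0.0701 t 15.95
yel [644.7  38.1  44.7  96.9   4.4] 56.26082962541312 [644.   38.3  45.1  96.4   4.3]
tray [579.4  86.8 178.1   6.8   4.3] 737
side edge line [568.6283   86.17488] 4.7447424 u range [496.60970031 673.13423173] v [37.05598091 40.33220981 42.7648216 ]
end edge u [665.95708944 669.92611112 673.29508332] 45 v 36.123687208657906 42.81209232453146
tray [583.8  29.2 178.5 122.3   4.5] 10628
```

View pics/w2.png

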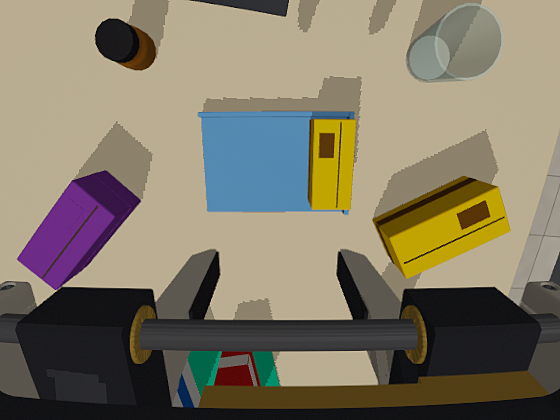

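Wrist view: yellow alone at (332,163) against the end edge, tray clear. Now grasp the yellow.

Call:
servo_tool:
  motion:
    - [-0.02,0.03,0.03,0,0,0]
    - [-0.038,0.075,0.0575,0,0,0]
    - [-0.038,0.12,0.0575,0,0,0]
    - [-0.038,0.12,0.0575,0,0,0]
    - [-0.038,0.12,0.0575,0,0,0]

```text
t: 16.68
tcp_pos: [0.6447, 0.0407, 0.1019]
eef_rot: [-89.9, 0.0, -85.5]
ft_force: [0.6, 0.0, 0.7]
gripper_width: 0.0699
```

Run:
```python
from h import *
go(.6443,.0384,.028,-85.4)
```

```text
from [0.6447 0.0407 0.1019] [-89.9    0.   -85.47] row [0.0023, 0.0739, -0.0007] [-0.1, -0.07, -0.0] F [0.6 0.  0.7] w 0.0699 t 16.675
```

Call:
servo_tool:
  motion:
    - [0.0023,0.03,-0.0006,-0.1,0,0]
    - [0.0023,0.055,-0.0006,-0.1,0,0]
    - [0.0023,0.0735,-0.0006,-0.1,0,0]
    - [0.0023,0.0735,-0.0006,-0.1,0,0]
    - [0.0023,0.0735,-0.0006,-0.1,0,0]

```text
t: 17.3
tcp_pos: [0.6451, 0.0383, 0.03]
eef_rot: [-89.9, -0.0, -85.5]
ft_force: [0.2, -0.1, -0.2]
gripper_width: 0.0703
```

Call:
servo_tool:
  motion:
    - [0,0,0,0,0,0]
    - [0,0,0,0,0,0]
    - [0,0,0,0,0,0]
    - [0,0,0,0,0,0]
    - [0,0,0,0,0,0]
    - [0,0,0,0,0,0]
  fingers: 255

```text
t: 18.05
tcp_pos: [0.6452, 0.0383, 0.0303]
eef_rot: [-89.9, -0.0, -85.5]
ft_force: [-1.2, -1.0, 5.8]
gripper_width: 0.0436
```

Call:
servo_tool:
  motion:
    - [0,-0.02,0,0,0,0]
    - [0,-0.06,0,0,0,0]
    - [0,-0.11,0,0,0,0]
    - [0,-0.15,0,0,0,0]
    - [0,-0.17,0,0,0,0]
    - [0,-0.17,0,0,0,0]

```text
t: 18.8
tcp_pos: [0.6452, 0.0383, 0.2013]
eef_rot: [-89.8, -0.0, -85.5]
ft_force: [-0.2, -0.0, -2.2]
gripper_width: 0.0437
```

Run:
```python
from h import *
go(.5166,.275,.07,-85)
```

```text
from [0.6452 0.0383 0.2013] [-8.978e+01 -1.000e-02 -8.548e+01] row [-0.2461, 0.1309, -0.11] [-0.22, -0.48, 0.01] F [-0.2 -0.  -2.2] w 0.0437 t 18.8
```

Call:
servo_tool:
  motion:
    - [-0.04,0,-0.018,0,1,0]
    - [-0.08,0,-0.036,0,2.5,0]
    - [-0.12,0,-0.054,0,4,0]
    - [-0.165,0.02,-0.074,0,6,0]
    - [-0.205,0.05,-0.092,0,8,0]
    - [-0.235,0.08,-0.105,-0.2,9.8,0]
    - [-0.245,0.115,-0.1105,-0.2,9.8,0]
    - [-0.245,0.131,-0.1105,-0.2,9.8,0]
    - [-0.245,0.131,-0.1105,-0.2,9.8,0]
    - [-0.245,0.131,-0.1105,-0.2,9.8,0]

```text
t: 20.05
tcp_pos: [0.517, 0.2735, 0.0709]
eef_rot: [-89.9, 0.0, -95.3]
ft_force: [0.7, 0.1, -0.8]
gripper_width: 0.044
```

Run:
```python
from h import *
go(.516,.274,.0291,-95.3)
```

```text
from [0.517  0.2735 0.0709] [-8.992e+01  4.000e-02 -9.532e+01] row [-0.0004, 0.0418, -0.0011] [-0.08, -0.02, -0.04] F [ 0.7  0.1 -0.8] w 0.044 t 20.05
```

Call:
servo_tool:
  motion:
    - [-0.0004,0.02,-0.001,0,0,0]
    - [-0.0004,0.035,-0.001,0,0,0]
    - [-0.0004,0.0405,-0.001,0,0,0]
    - [-0.0004,0.0418,-0.001,0,0,0]
    - [-0.0004,0.0428,-0.001,0,0,0]
    - [-0.0004,0.0428,-0.001,0,0,0]

```text
t: 20.8
tcp_pos: [0.5162, 0.274, 0.0291]
eef_rot: [-89.9, 0.0, -95.3]
ft_force: [-5.8, -2.9, 10.9]
gripper_width: 0.0437
```

Call:
servo_tool:
  motion:
    - [0,0,0,0,0,0]
    - [0,0,0,0,0,0]
    - [0,-0.01,0,0,0,0]
    - [0,-0.04,0,0,0,0]
    - [0,-0.09,0,0,0,0]
    - [0,-0.15,0,0,0,0]
    - [0,-0.17,0,0,0,0]
    - [0,-0.17,0,0,0,0]
  fingers: 63

```text
t: 21.8
tcp_pos: [0.5163, 0.2741, 0.2003]
eef_rot: [-89.8, 0.1, -95.3]
ft_force: [-0.5, 0.2, -0.1]
gripper_width: 0.0701
```

Run:
```python
from h import *
for n in('scene','side'):
    p,d,c=snap(n,n+'4.png'); X=cloud(c,d); z=X[...,2]*1000; h=cv2.cvtColor(p,cv2.COLOR_RGB2HSV)
    dx=np.hypot(X[...,0]-.5166,X[...,1]-.275)<.09
    m=biggest(dx&(z>45)&(z<65)&mask(p,'yellow'))[0];print('yel',rect(X[m]),np.median(z[m]))
    q=np.hypot(X[...,0]-.508,X[...,1]+.31)<.13
    for lo,hi in((80,100),(120,137)):
        m=biggest(q&(z>lo)&(z<hi))[0];print(lo,rect(X[m]),np.median(z[m]))
go(.5565,-.298,.20,-75.5)
```

```text
yel [517.5 272.7  98.7  45.9  85.5] 56.09702108432024
80 [ 558.9 -297.7   45.7  100.    14.4] 91.55329089955882
120 [ 459.5 -323.6   48.   101.1   15.7] 129.33934509598714
yel [517.4 274.2  99.9  44.3  84.7] 53.97789297181771Traceback (most recent call last):
  File "<stdin>", line 8, in <module>
IndexError: list index out of range
```

View pics/scene4.png

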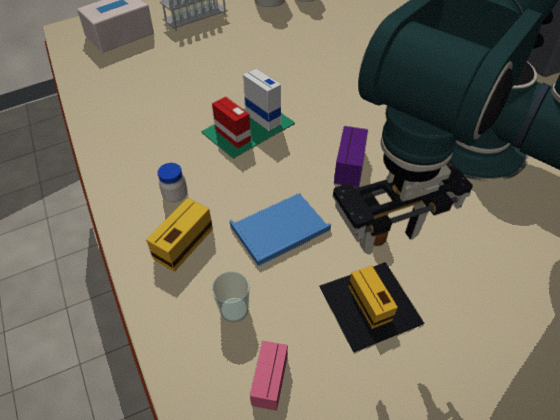

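Scene: yellow stands centred on pad (373,296), red (232,123) and white (262,98) upright on the mat. Back for the red.

Run:
```python
from h import *
go(.5569,-.2977,.20,-75.5)
```

```text
from [0.5155 0.2737 0.1973] [-9.002e+01 -2.000e-02 -9.532e+01] row [0.5651, -0.0026, 0.0942] [0.02, -19.82, 0.01] F [ 0.3  0.7 -0.8] w 0.0699 t 21.9
```

Call:
servo_tool:
  motion:
    - [0.045,0,0.0075,0,-1.6,0]
    - [0.1,0,0.0167,0,-3.5,0]
    - [0.155,0,0.0258,0,-5.4,0]
    - [0.21,0,0.035,0,-7.4,0]
    - [0.265,0,0.0442,0,-9.3,0]
    - [0.32,0,0.0533,0,-11.2,0]
    - [0.375,0,0.0625,0,-13.2,0]
    - [0.43,0,0.0717,0,-15.1,0]
    - [0.485,-0.002,0.0808,0,-17,0]
    - [0.54,-0.002,0.09,0,-19,0]
    - [0.565,-0.002,0.094,0,-19.8,0]
    - [0.565,-0.002,0.094,0,-19.8,0]

```text
t: 23.4
tcp_pos: [0.556, -0.2987, 0.1967]
eef_rot: [-90.2, 0.1, -75.6]
ft_force: [-0.6, -0.3, 0.1]
gripper_width: 0.07
```

Run:
```python
from h import *
go(.5569,-.2977,.063,-75.5)
```

```text
from [ 0.556  -0.2987  0.1967] [-90.18   0.14 -75.64] row [-0.0004, 0.1337, 0.0016] [0.18, -0.14, -0.14] F [-0.6 -0.3  0.1] w 0.07 t 23.4
```

Call:
servo_tool:
  motion:
    - [0,0.05,0.001,0.18,-0.1,-0.1]
    - [0,0.1,0.0015,0.18,-0.1,-0.1]
    - [0,0.125,0.0015,0.18,-0.1,-0.1]
    - [0,0.1337,0.0015,0.18,-0.1,-0.1]
    - [0,0.1337,0.0015,0.18,-0.1,-0.1]
    - [0,0.1337,0.0015,0.18,-0.1,-0.1]

```text
t: 24.15
tcp_pos: [0.5575, -0.2982, 0.0643]
eef_rot: [-89.9, -0.0, -75.5]
ft_force: [0.6, 0.4, -1.0]
gripper_width: 0.0701
```

Call:
servo_tool:
  motion:
    - [0,0,0,0,0,0]
    - [0,0,0,0,0,0]
    - [0,0,0,0,0,0]
    - [0,0,0,0,0,0]
    - [0,0,0,0,0,0]
    - [0,0,0,0,0,0]
  fingers: 255

```text
t: 24.9
tcp_pos: [0.5576, -0.2982, 0.0645]
eef_rot: [-89.9, -0.0, -75.5]
ft_force: [-0.5, 1.3, 4.3]
gripper_width: 0.0436
```

Call:
servo_tool:
  motion:
    - [0,-0.02,0,0,0,0]
    - [0,-0.06,0,0,0,0]
    - [0,-0.1,0,0,0,0]
    - [0,-0.12,0,0,0,0]
    - [0,-0.12,0,0,0,0]

```text
t: 25.52
tcp_pos: [0.5577, -0.2984, 0.1858]
eef_rot: [-89.8, -0.1, -75.5]
ft_force: [0.4, -0.1, -1.9]
gripper_width: 0.0437
```

Run:
```python
from h import *
a=np.radians(4.6); t=np.array([.5842,.0284])
def L(x,y): return t+np.array([x*np.cos(a)-y*np.sin(a),x*np.sin(a)+y*np.cos(a)])/1000
print(L(62,7),L(18,7),L(56,1),L(10,1))
go(*L(56,1),.10,-85.4)
```

```text
[0.6454389  0.04034979] [0.60158063 0.03682103] [0.63993942 0.03388792] [0.59408759 0.03019877]
from [ 0.5577 -0.2984  0.1858] [-89.83  -0.12 -75.53] row [-0.3014, 0.0856, 0.1624] [-0.18, 9.87, 0.1] F [ 0.4 -0.1 -1.9] w 0.0437 t 25.525
```

Call:
servo_tool:
  motion:
    - [-0.035,0,0.019,0,1.2,0]
    - [-0.075,0,0.04,0,2.5,0]
    - [-0.12,0,0.065,0,4,0]
    - [-0.165,0,0.089,0,5.5,0]
    - [-0.21,0,0.113,0,7,0]
    - [-0.25,0.02,0.135,0,8.5,0]
    - [-0.285,0.05,0.1535,-0.18,9.87,0.1]
    - [-0.3015,0.075,0.1625,-0.18,9.87,0.1]
    - [-0.3015,0.0856,0.1625,-0.18,9.87,0.1]
    - [-0.3015,0.0856,0.1625,-0.18,9.87,0.1]
    - [-0.3015,0.0856,0.1625,-0.18,9.87,0.1]

```text
t: 26.9
tcp_pos: [0.6402, 0.0332, 0.1008]
eef_rot: [-90.0, -0.0, -85.4]
ft_force: [-0.6, -0.1, -1.6]
gripper_width: 0.0436
```

Run:
```python
from h import *
go(.6399,.0339,.0655,-85.4)
```

```text
from [0.6402 0.0332 0.1008] [-8.995e+01 -2.000e-02 -8.545e+01] row [-0.0007, 0.0353, -0.0003] [-0.05, -0.05, 0.02] F [-0.6 -0.1 -1.6] w 0.0436 t 26.9
```

Call:
servo_tool:
  motion:
    - [-0.0007,0.018,0,0,0,0]
    - [-0.0007,0.03,0,0,0,0]
    - [-0.0007,0.0345,0,0,0,0]
    - [-0.0007,0.0355,0,0,0,0]
    - [-0.0007,0.0355,0,0,0,0]

```text
t: 27.52
tcp_pos: [0.6402, 0.0338, 0.0655]
eef_rot: [-89.9, -0.0, -85.5]
ft_force: [-2.2, -0.4, 1.4]
gripper_width: 0.0438
```

Call:
servo_tool:
  motion:
    - [-0.002,0,0.002,0,0,0]
    - [-0.004,0,0.004,0,0,0]
    - [-0.0045,0,0.0045,0,0,0]
    - [-0.0045,0,0.0045,0,0,0]

```text
t: 28.02
tcp_pos: [0.6445, 0.0388, 0.0656]
eef_rot: [-89.9, -0.0, -85.4]
ft_force: [0.5, -0.2, 1.1]
gripper_width: 0.0437
```

Now +x in small steps.

Call:
servo_tool:
  motion:
    - [0,0,0.0007,0,0,0]
    - [0,0,0.0014,0,0,0]
    - [0,0,0.002,0,0,0]
    - [0,0,0.002,0,0,0]

```text
t: 28.52
tcp_pos: [0.6463, 0.039, 0.0655]
eef_rot: [-90.0, -0.0, -85.4]
ft_force: [-3.3, -0.5, 2.6]
gripper_width: 0.0441
```

Call:
servo_tool:
  motion:
    - [0,0,0.0005,0,0,0]
    - [0,0,0.001,0,0,0]
    - [0,0,0.0015,0,0,0]
    - [0,0,0.0015,0,0,0]

```text
t: 29.02
tcp_pos: [0.6466, 0.0389, 0.0656]
eef_rot: [-90.1, -0.0, -85.4]
ft_force: [-14.8, -0.5, 9.3]
gripper_width: 0.0437
```

Call:
servo_tool:
  motion:
    - [-0.0007,0,0.0002,0,0,0]
    - [-0.0014,0,0.0002,0,0,0]
    - [-0.002,0,0.0002,0,0,0]
    - [-0.002,0,0.0002,0,0,0]

```text
t: 29.52
tcp_pos: [0.6464, 0.0401, 0.0657]
eef_rot: [-90.2, -0.1, -85.4]
ft_force: [-4.8, -6.4, 3.8]
gripper_width: 0.0443
```

Call:
servo_tool:
  motion:
    - [-0.0005,0,0.0005,0,0,0]
    - [-0.001,0,0.0005,0,0,0]
    - [-0.0015,0,0.0008,0,0,0]
    - [-0.0015,0,0.0008,0,0,0]

```text
t: 30.02
tcp_pos: [0.6465, 0.0405, 0.0658]
eef_rot: [-90.3, -0.2, -85.5]
ft_force: [-9.6, -9.8, 6.2]
gripper_width: 0.0437
```

Call:
servo_tool:
  motion:
    - [0,0,0,0,0,0]
    - [0,0,0,0,0,0]
    - [0,-0.005,0,0,0,0]
    - [0,-0.03,0,0,0,0]
    - [0,-0.08,0,0,0,0]
    - [0,-0.13,0,0,0,0]
    - [0,-0.13,0,0,0,0]
  fingers: 63

```text
t: 30.9
tcp_pos: [0.6486, 0.0412, 0.201]
eef_rot: [-89.9, -0.2, -85.4]
ft_force: [0.6, 0.2, 0.1]
gripper_width: 0.0698
```

Run:
```python
from h import *
go(.59,.0,.22,-85.4)
```

```text
from [0.6486 0.0412 0.201 ] [-89.88  -0.23 -85.45] row [0.0365, -0.019, -0.0617] [-0.12, -0.05, 0.23] F [0.6 0.2 0.1] w 0.0698 t 30.9
```

Run:
```python
from h import *
p,d,c=snap('wrist'); X=cloud(c,d); z=X[...,2]*1000
ok=(X[...,0]>.45)&(X[...,0]<.71)&(abs(X[...,1]-.03)<.1)
m=biggest(ok&(z>80)&(z<102))[0]; ctr=max(cv2.findContours(m.astype(np.uint8),0,1)[0],key=cv2.contourArea).reshape(-1,2)
print('red',rect(X[m]),np.median(z[m]),rect(onplane(c,ctr,.093)))
b=biggest(ok&mask(p,'blue')&(z>13)&(z<24))[0]; ctr=max(cv2.findContours(b.astype(np.uint8),0,1)[0],key=cv2.contourArea).reshape(-1,2)
print('rim',rect(onplane(c,ctr,.019)))
v,u=np.where(m|b); print(u.min(),u.max(),v.min(),v.max())
q=p[max(v.min()-10,0):v.max()+10,max(u.min()-10,0):u.max()+10]; q=cv2.resize(q,None,fx=3,fy=3,interpolation=cv2.INTER_CUBIC)[:600,-800:]
cv2.imwrite('pics/w5.png',cv2.cvtColor(q,cv2.COLOR_RGB2BGR))
```

```text
red [645.1  40.4  44.1  97.8   4.7] 92.38888942828571 [645.1  41.5  43.7  97.8   4.6]
rim [579.7  83.1 177.7  15.5   4.4]
141 299 145 259
```

View pics/w5.png

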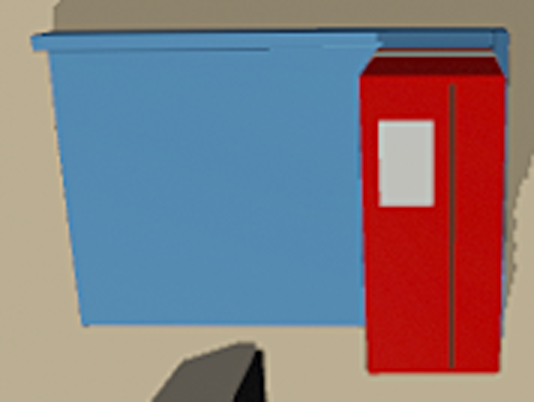

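Red is in the corner: measured (645.1, 40.5–41.5) yaw 4.6 against the corner target (645.4, 40.4). Now the white.

Run:
```python
from h import *
go(.458,-.3243,.19,-75.5)
```

```text
from [0.6478 0.0412 0.198 ] [-90.08  -0.22 -85.45] row [0.3492, 0.0096, -0.2182] [0.1, -9.95, 0.21] F [-0.1  0.3 -0.4] w 0.0697 t 30.95
```

Call:
servo_tool:
  motion:
    - [0.04,0,-0.025,0,-1.2,0.2]
    - [0.085,0,-0.053,0,-2.5,0.2]
    - [0.13,0,-0.081,0,-4,0.2]
    - [0.175,0,-0.109,0,-5.5,0.2]
    - [0.22,0,-0.137,0,-7,0.2]
    - [0.265,0,-0.165,0,-8.5,0.2]
    - [0.31,0,-0.193,0,-9.9,0.2]
    - [0.349,0.01,-0.218,0,-9.9,0.2]
    - [0.349,0.01,-0.218,0,-9.9,0.2]
    - [0.349,0.01,-0.218,0,-9.9,0.2]
    - [0.349,0.01,-0.218,0,-9.9,0.2]

```text
t: 32.33
tcp_pos: [0.4587, -0.3232, 0.1895]
eef_rot: [-90.1, 0.0, -75.5]
ft_force: [-0.5, -0.0, -0.4]
gripper_width: 0.0698
```

Run:
```python
from h import *
go(.458,-.3243,.0985,-75.5)
```

```text
from [ 0.4587 -0.3232  0.1895] [-9.010e+01  1.000e-02 -7.548e+01] row [0.0009, 0.091, -0.0008] [0.1, 0.02, -0.01] F [-0.5 -0.  -0.4] w 0.0698 t 32.325
```

Call:
servo_tool:
  motion:
    - [0.001,0.035,-0.001,0.1,0,0]
    - [0.001,0.07,-0.001,0.1,0,0]
    - [0.001,0.085,-0.001,0.1,0,0]
    - [0.001,0.091,-0.001,0.1,0,0]
    - [0.001,0.091,-0.001,0.1,0,0]
    - [0.001,0.091,-0.001,0.1,0,0]

```text
t: 33.08
tcp_pos: [0.4583, -0.3247, 0.0996]
eef_rot: [-89.9, -0.1, -75.5]
ft_force: [0.3, 0.0, 0.2]
gripper_width: 0.0697
```

Call:
servo_tool:
  motion:
    - [0,0,0,0,0,0]
    - [0,0,0,0,0,0]
    - [0,0,0,0,0,0]
    - [0,0,0,0,0,0]
    - [0,0,0,0,0,0]
    - [0,0,0,0,0,0]
  fingers: 255

```text
t: 33.83
tcp_pos: [0.4584, -0.3247, 0.0998]
eef_rot: [-89.9, -0.1, -75.5]
ft_force: [-0.6, 0.8, 2.1]
gripper_width: 0.0432
```

Call:
servo_tool:
  motion:
    - [0,-0.02,0,0,0,0]
    - [0,-0.06,0,0,0,0]
    - [0,-0.1,0,0,0,0]
    - [0,-0.12,0,0,0,0]
    - [0,-0.12,0,0,0,0]

```text
t: 34.45
tcp_pos: [0.4585, -0.3248, 0.221]
eef_rot: [-89.9, -0.2, -75.5]
ft_force: [0.8, 0.3, -3.2]
gripper_width: 0.0439
```

Run:
```python
from h import *
go(.5941,.0302,.140,-85.4)
```

```text
from [ 0.4585 -0.3248  0.221 ] [-89.87  -0.15 -75.47] row [-0.3099, 0.0806, 0.2202] [-0.14, 9.93, 0.14] F [ 0.8  0.3 -3.2] w 0.0439 t 34.45
```

Call:
servo_tool:
  motion:
    - [-0.035,0,0.025,0,1.2,0.1]
    - [-0.075,0,0.053,0,2.5,0.1]
    - [-0.12,0,0.085,0,4,0.1]
    - [-0.165,0,0.117,0,5.5,0.1]
    - [-0.21,0,0.149,0,7,0.1]
    - [-0.25,0,0.178,0,8.5,0.1]
    - [-0.285,0,0.2025,-0.14,9.9,0.14]
    - [-0.31,0.02,0.22,-0.14,9.9,0.14]
    - [-0.31,0.06,0.22,-0.14,9.9,0.14]
    - [-0.31,0.08,0.22,-0.14,9.9,0.14]
    - [-0.31,0.08,0.22,-0.14,9.9,0.14]
    - [-0.31,0.08,0.22,-0.14,9.9,0.14]

```text
t: 35.95
tcp_pos: [0.5943, 0.0299, 0.1419]
eef_rot: [-89.9, -0.0, -85.4]
ft_force: [0.1, 0.5, -1.8]
gripper_width: 0.0436
```

Run:
```python
from h import *
go(.5941,.0302,.1010,-85.4)
```

```text
from [0.5943 0.0299 0.1419] [-8.992e+01 -1.000e-02 -8.541e+01] row [-0.0003, 0.0409, -0.0003] [-0.08, -0.01, 0.01] F [ 0.1  0.5 -1.8] w 0.0436 t 35.95
```

Call:
servo_tool:
  motion:
    - [0,0.02,0,0,0,0]
    - [0,0.033,0,0,0,0]
    - [0,0.039,0,0,0,0]
    - [0,0.0407,0,0,0,0]
    - [0,0.0412,0,0,0,0]
    - [0,0.0412,0,0,0,0]

```text
t: 36.7
tcp_pos: [0.5945, 0.0299, 0.101]
eef_rot: [-89.9, -0.0, -85.4]
ft_force: [0.8, 0.4, -2.0]
gripper_width: 0.0437
```

Call:
servo_tool:
  motion:
    - [-0.002,0.0007,0.002,0,0,0]
    - [-0.004,0.0007,0.004,0,0,0]
    - [-0.005,0.0007,0.005,0,0,0]
    - [-0.005,0.0007,0.005,0,0,0]

```text
t: 37.2
tcp_pos: [0.5995, 0.0354, 0.1008]
eef_rot: [-89.8, -0.0, -85.4]
ft_force: [0.3, -0.3, 5.2]
gripper_width: 0.0439
```

Call:
servo_tool:
  motion:
    - [0,-0.0002,0.0008,0,0,0]
    - [0,-0.0002,0.0016,0,0,0]
    - [0,-0.0002,0.0022,0,0,0]
    - [0,-0.0002,0.0022,0,0,0]

```text
t: 37.7
tcp_pos: [0.6017, 0.0356, 0.1008]
eef_rot: [-89.9, -0.0, -85.4]
ft_force: [-0.4, 0.2, -0.1]
gripper_width: 0.0438
```

Call:
servo_tool:
  motion:
    - [0,0,0.0006,0,0,0]
    - [0,0,0.0012,0,0,0]
    - [0,0,0.0018,0,0,0]
    - [0,0,0.0018,0,0,0]

```text
t: 38.2
tcp_pos: [0.6027, 0.0357, 0.1008]
eef_rot: [-90.0, -0.0, -85.4]
ft_force: [-8.3, -0.7, 6.4]
gripper_width: 0.044
```

Call:
servo_tool:
  motion:
    - [-0.0006,0,0,0,0,0]
    - [-0.0012,0,0,0,0,0]
    - [-0.0018,0,0,0,0,0]
    - [-0.0018,0,0,0,0,0]

```text
t: 38.7
tcp_pos: [0.6025, 0.0368, 0.101]
eef_rot: [-90.0, -0.1, -85.4]
ft_force: [-4.4, -5.9, 3.7]
gripper_width: 0.0436
```

Call:
servo_tool:
  motion:
    - [-0.0006,0,0.0004,0,0,0]
    - [-0.0012,0,0.0006,0,0,0]
    - [-0.0016,0,0.0008,0,0,0]
    - [-0.0016,0,0.0008,0,0,0]

```text
t: 39.2
tcp_pos: [0.6028, 0.0374, 0.1012]
eef_rot: [-90.1, -0.2, -85.4]
ft_force: [-8.9, -9.8, 6.8]
gripper_width: 0.0439
```

Call:
servo_tool:
  motion:
    - [0,0,0,0,0,0]
    - [0,0,0,0,0,0]
    - [0,-0.005,0,0,0,0]
    - [0,-0.03,0,0,0,0]
    - [0,-0.08,0,0,0,0]
    - [0,-0.12,0,0,0,0]
    - [0,-0.12,0,0,0,0]
  fingers: 63

```text
t: 40.08
tcp_pos: [0.604, 0.0381, 0.2252]
eef_rot: [-89.7, -0.2, -85.4]
ft_force: [0.6, -0.3, -0.9]
gripper_width: 0.0702
```

Run:
```python
from h import *
p,d,c=snap('wrist'); X=cloud(c,d); z=X[...,2]*1000
ok=(X[...,0]>.45)&(X[...,0]<.71)&(abs(X[...,1]-.03)<.1)
m0=0
for nm,lo,hi,h in(('red',80,102,.093),('white',118,142,.131)):
    m=biggest(ok&(z>lo)&(z<hi))[0]; ctr=max(cv2.findContours(m.astype(np.uint8),0,1)[0],key=cv2.contourArea).reshape(-1,2)
    print(nm,rect(X[m]),np.median(z[m]),rect(onplane(c,ctr,h))); m0=m0|m
v,u=np.where(m0)
q=p[max(v.min()-20,0):v.max()+20,max(u.min()-60,0):u.max()+30]; q=cv2.resize(q,None,fx=3,fy=3,interpolation=cv2.INTER_CUBIC)[:600,-800:]
cv2.imwrite('pics/w6.png',cv2.cvtColor(q,cv2.COLOR_RGB2BGR))
go(.59,-.1,.30,-85.4)
```

```text
red [623.6  38.4  87.9  98.5   4.6] 92.34614975459671 [623.1  39.4  87.8  99.2   4.7]
white [601.4  36.9  44.2  97.9   4.6] 130.38044630938867 [601.3  38.1  43.7  98.5   4.7]
from [0.6034 0.038  0.2228] [-89.91  -0.2  -85.41] row [0.1368, -0.0768, -0.0243] [-0.09, -0.01, 0.2] F [-0.3 -0.1 -0.8] w 0.0702 t 40.125
```

View pics/w6.png

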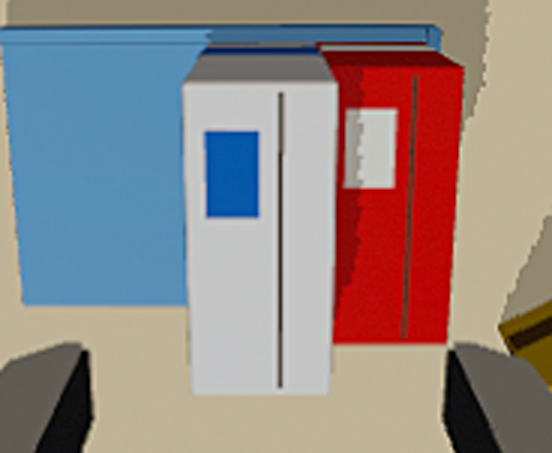

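Call:
servo_tool:
  motion:
    - [0.01,-0.02,0.03,0,0,0.1]
    - [0.03,-0.03,0.07,0,0,0.2]
    - [0.04,-0.03,0.1,0,0,0.2]
    - [0.04,-0.03,0.1,0,0,0.2]
    - [0.04,-0.03,0.1,0,0,0.2]

```text
t: 40.75
tcp_pos: [0.7056, 0.0065, 0.2518]
eef_rot: [-90.0, 0.0, -85.4]
ft_force: [-0.3, 0.6, -0.7]
gripper_width: 0.0699
```

Run:
```python
from h import *
c=optics.calibration('wrist');print(c['T'][:3,3])
p,d,c=snap('wrist')
h=cv2.cvtColor(p,cv2.COLOR_RGB2HSV)
X=cloud(c,d);ok=(abs(X[...,0]-.61)<.09)&(abs(X[...,1]-.035)<.09)&(X[...,2]>.01)
v,u=np.where(ok)
q=p[max(v.min()-5,0):v.max()+5,max(u.min()-5,0):u.max()+5]; q=cv2.resize(q,None,fx=4,fy=4,interpolation=cv2.INTER_CUBIC)[:600,-800:]
cv2.imwrite('pics/w7.png',cv2.cvtColor(q,cv2.COLOR_RGB2BGR))
```

```text
[0.69866028 0.08860883 0.41719009]
```

View pics/w7.png

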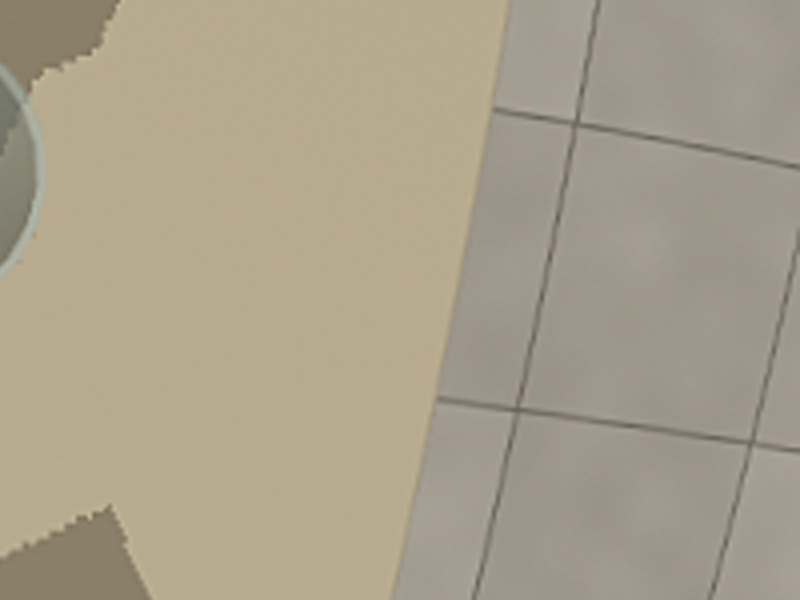

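That crop missed (it shows table edge only); re-cropping on the end edge.

Run:
```python
from h import *
p,d,c=snap('wrist'); X=cloud(c,d)
r=biggest(mask(p,'red'))[0]; v,u=np.where(r); print(u.min(),u.max(),v.min(),v.max())
q=p[max(v.min()-20,0):v.max()+8,u.min()-60:u.max()+30]; q=cv2.resize(q,None,fx=4,fy=4,interpolation=cv2.INTER_CUBIC)[:600,-800:]
cv2.imwrite('pics/w8.png',cv2.cvtColor(q,cv2.COLOR_RGB2BGR))
b=mask(p,'blue')&(X[...,0]>.655)&(X[...,0]<.69)&(d>0)&(X[...,2]<.025)&(X[...,1]>-.05)&(X[...,1]<.08)
a=np.radians(4.6); P=onplane(c,np.argwhere(b)[:,::-1],.019)*1000-[584.2,28.4,0]; ux=P[:,0]*np.cos(a)+P[:,1]*np.sin(a)
print('end edge local x',np.percentile(ux,[1,50,99]))
m=r&(X[...,2]>.085);P=X[m]*1000-[584.2,28.4,0]; ux=P[:,0]*np.cos(a)+P[:,1]*np.sin(a); print('red top +x face',np.percentile(ux,[97,99,99.8]))
```

```text
202 249 116 206
end edge local x [80.00927755 87.1968304  90.54706423]
red top +x face [ 83.43452584  84.02906734 118.66673368]
```

View pics/w8.png

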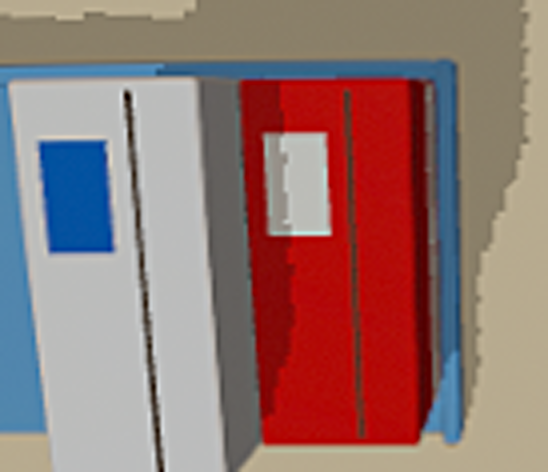

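The close view shows red flush to the end edge (430,260) and the side edge, and white against red. One last numeric check of the rest, then hand in.

Run:
```python
from h import *
p,d,c=snap('side','end.png'); X=cloud(c,d); z=X[...,2]*1000
for n,x,y,lo in(('yel',517,274,45),('vial',417,148,15),('beaker',753,166,15),('jar',758,-170,15)):
    m=(np.hypot(X[...,0]*1000-x,X[...,1]*1000-y)<75)&(z>lo)&(z<100)
    print(n,[ (rect(X[b]),z[b].max().round()) for b in biggest(m)])
s=ctrl.sense();print(s['t'],s['ft_force'].round(1),s['dq'].round(2))
ctrl.job_done()
```

```text
yel [(array([517.4, 273.8, 101.2,  45. ,  84.9]), np.float64(59.0))]
vial [(array([416.3, 147.5,  42.1,  42.3,  37.7]), np.float64(63.0))]
beaker [(array([753.3, 166.7,  66.4,  68. ,  59.4]), np.float64(89.0))]
jar [(array([ 757.3, -169.5,   59.2,   57.8,   75.8]), np.float64(79.0))]
40.9 [ 0.5  0.2 -0.1] [-0.   -0.06 -0.3  -0.02  0.03 -0.  ]
the job is handed in; nothing more can be done
```

The job is done and handed in at about 41 s of the 134 s allowed. I moved white and then red onto the mat and stood the yellow carton on the pad. I then pushed red into the tray's corner until I felt both edges, and pushed white against red and the side edge the same way.

**Last checks (x, y in mm):**
- **Yellow:** it stands upright at (517, 274). The pad's centre measured (516.6, 275).
- **Red:** its outer face is at local x = 84.0, which is the end edge's inner face. I measured its centre at (645, 41), against a corner target of (645, 40). This was before white was put back.
- **White:** its centre is at (601.4, 36.9), against a target of (601.6, 36.8). Red and white together measure 87.9 mm across, so there is no gap between them.
- **Vial, beaker and jar:** all three are upright and within about 1 mm of where they started.
- **Robot:** the gripper was open and clear of everything, and the wrist force was near zero.

**Disagreements:**
- The cameras disagreed by 1–2 mm, which is within their stated calibration.
- Two y estimates from the wrist camera differed by about 1 mm, so I relied on the contact forces (about 8–15 N) to judge the fit against the edges.
- One picture crop missed its target and was redone.

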